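Feed a sealed meal tray through the seal checker with the push stick

ROBOT

A 6-joint arm with a two-finger parallel gripper is mounted at the origin on the work surface; the furniture and walls round the work are solid. World frame = base frame: x ahead of the robot, y to its left, z up, the work surface at z = 0. Lengths are in m, angles in degrees, forces in N, time in s.
With the tool pointing down it reaches from about 0.35 to 0.875 m from the base axis. Payload 4.2 kg.
Tool frame: the origin (TCP) lies between the finger pads; the fingertips stand 14 mm ahead of it and the grasp point (between the pads) lies 5 mm behind it; z points along the fingers, y is the direction in which the jaws open and shut (so a half turn about z gives the same grasp; the last joint's range is limited). The gripper opens to 87 mm and grips with 3 to 60 N. Pads are 19 mm wide; open, the fingers measure 117 mm over their backs; the gripper's body (75 mm by 190 mm) begins 51 mm behind the grasp point.
Start: joints at [-62.017, 22.042, 0.453, 0, -68.411, -14.817], TCP at [0.142, -0.609, 0.208] pointing down, gripper open.
Joint ranges: [-179.83, 179.83], [-69.29, 118.12], [-61.27, 80.66], [-181.25, 117.63], [-171.15, -9.14], [-177.46, 177.46]. Speed limits (degrees/s): [159.86, 159.86, 180, 180, 180, 180].

INTERFACE

Orientations are given as a 3x3 rotation matrix whose columns are the frame's x, y, z axes.
In Python, from workcell import manip gives the robot as it stands.
- The arm moves only by the tool carry_out, never from a script. Its argument "series" is a list of rows, each an object of numbers: "fingers": the gripper's target within -1 to 1 (shut at 1, half-way at 0, fully open at -1); "tx", "ty", "tz": the shift along the tool's x, y, z each as a share of 0.4 m, from -1 to 1; "turn": the turn about the tool's z as a share of 45 degrees, from -1 to 1. A call has 1 to 20 rows; each row is the pose to reach, as a shift and turn from the pose commanded when the call began, along the tool's axes at that moment; what a row does not reach only later rows make up. A row lasts 1/8 s, in which the tool goes at most 62.5 mm and 10.7 degrees, less where a joint would pass 70% of its speed; a pose out of reach is approached as far as the arm can. A call with a number of a shift or a turn outside -1 to 1 is refused whole. A call with a gripper value outside its range is refused whole. The fingers move at their own pace and stop on an object; "force" is the grip in N (left out, the last holds). Time passes only in rows, so rows that repeat a pose let the fingers close. It gives the time, the measured TCP pose, the force and the opening at its end, in the units of the state.
- manip.observe(): the state, without advancing time (a new reading comes with each control period).
- manip.snapshot(name): name is "scene" or "top" or "wrist"; returns a dict with "image" (384x512x3 uint8, blue, green, red), "z_map" (384x512 float32, m along the optical axis (not along the pixel's ray), 0 where there is no reading), "camera_matrix" (3x3 intrinsics, pixels), "view" (4x4, takes a point from world to camera coordinates). Camera axes: x right, y down, z forward; pixel columns grow to the right and rows downward; lengths in m; the calibration is good to about 2 mm. A picture is of the moment at which its call begins.
- manip.close_job(): hands the job in, once; it reports no verdict.
Trained networks look in the newest picture that a camera, given by its name, has taken for a name from the list of things; names that differ only in an ending like _2 or _b are one class to them, and where a whole thing is asked for, a point or a joint stands for the part that bears it (a point fixed in the world has none). Each returns a list of dicts, best first, with "confidence" (0 to 1); they miss things now and then, are a little off and sometimes report something else, mostly with a low value. They report only what shows in the picture. A call takes as long as a camera call.
- manip.recognise(target, camera): "extent" ([centre column, centre row, width, height] in pixels, round what is visible of it).
The state is a dict: "time_s": time; "joint_positions": joint angles; "joint_vel": joint speeds; "joint_torque": joint torques, N m; "tool_pos": TCP position; "tool_rot": TCP orientation; "ft_force": force on the tool from outside, world axes, zero at the start; "ft_torque": the same for the moment, N m; "opening": finger opening in m.
Only numpy, scipy, OpenCV 4.12 (cv2) and the standard library are available. Lean on these libraries where they do the work, as an engineer would, in place of code of your own. Each camera call takes 0.05 s, during which the arm holds its last target.

TASK

Take the yellow push stick out of its grey rest and use it to push the closed foil tray along the bed of the seal checker, in under the red-edged flap and through the low guarded opening, until the whole tray has come out on the far side and lies flat on the outfeed bed. Then draw the stick out again and lay it back, standing on its base, in the grey rest. Do not touch the foil tray with the gripper or arm, and leave the other things on the table where they are.

Things in the scene. Friction and masses are not known exactly. Their poses are not given: they have to be found in the camera images.
- seal_checker: Fixed grey-and-steel bench machine. Origin at table level under the middle of its housing; x is the feed direction (infeed at -x), z up. Bed x -240 to +240, 148 wide, top at z = 15 mm. Side guides 35 high above the bed, 133 apart inside, flared at x -237 to -204. Housing x -40 to +40, 167 wide, 125 high; its opening is 135 wide, 77 high above the bed.
- flap (a joint): Clear guard flap with a red lower edge in the machine's opening, hinged at machine x = -34, z = 90 mm. 0 = hanging shut, lower edge 38 mm above the bed; grows (rad, to 1.4) as it swings inward, towards +x. It swings that way only; weight and a light spring close it (under 1 N). The tray pushes it up.
- outfeed (a point): Point on the outfeed bed surface at machine x = +140, y = 0, z = 15 mm: a good final place for the tray's origin. A rubber stop 12 mm high above the bed closes the outfeed end at machine x = +234.
- tray: Closed oval foil meal tray with a flat silvery lid, 149 mm long (its x) by 121 mm wide (y) by 51 mm high, 0.25 kg; origin at the centre of its underside. It starts on the infeed bed with its length along the feed. Its end walls slope: at bed level 64 mm from the origin, at the rim 75 mm; about 70 mm at 25 mm height.
- push_stick: Loose yellow push stick, 0.16 kg. Origin at the underside, below the middle of its upright handle; x points to the pushing head, z up. Bar 22 wide, 25 high, x -50 to +150; head 58 wide, 25 high, two short prongs (y +-24) reach x = +170 and cup the tray's end. Handle 60 (x) by 22 mm (y), top at z = 98: pinch its 22 mm from above.
- stick_grip (a point): Grip point in the middle of the handle's thickness, 75 mm above the stick's underside (23 mm below the handle's top).
- stick_mid (a point): Point on the underside of the stick midway along its length, at x = +60 of the stick.
- stick_tip (a point): Front of the stick's head between the prong tips, at x = +170, z = 12.5 of the stick. While the underside is within 10 mm of the bed, head and bar pass below the shut flap.
- stick_rest: Fixed shallow grey open tray for the stick, 262 (x) x 84 (y) x 16 mm high, walls and floor 5 mm; origin at the centre of its underside. The stick starts in it, about centred lengthwise (its own origin at about x = -60 of the rest), bar along the rest's x, pointing to +x.
- tape: Bystander: brown tape roll 92 x 90 x 48 mm, origin at the centre of the underside; on the robot's side of the machine's outfeed.
- labels: Bystander: cream label roll, 68 mm across and 35 mm high, origin at the centre of the underside; beyond the outfeed end.

How it is judged (in metres and radians):
On the way, in this order (a step that is already met when the one before it is completed fails the run):
1. the push stick is lifted out of its rest (distance between stick_mid and stick_rest above 0.06 m), for 0.1 s.
2. the stick is pushing the tray through the opening (contact force between push_stick and tray above 0.1 N and x of tray in the frame of seal_checker between -0.06 and 0.09 m and z of tray in the frame of seal_checker below 0.03 m), for 0.05 s.
3. the whole tray is out on the outfeed bed (x of tray in the frame of seal_checker between 0.117 and 0.172 m and y of tray in the frame of seal_checker between -0.03 and 0.03 m and z of tray in the frame of seal_checker between 0.009 and 0.021 m and angle between tray's own z axis and vertical below 0.1 rad), for 0.1 s.
At the end, for the whole second after the job is handed in: Tray flat (0.1 rad) on the outfeed bed, its origin 117 to 172 mm past the middle of the housing and within 30 mm of the feed line; push stick on its base in the grey rest, its midpoint within 35 mm lengthwise and 30 mm sideways of the rest's centre, tilt under 0.12 rad; both at rest (all of step 3 and x of stick_mid in the frame of stick_rest between -0.035 and 0.035 m and y of stick_mid in the frame of stick_rest between -0.03 and 0.03 m and z of stick_mid in the frame of stick_rest below 0.012 m and angle between push_stick's own z axis and vertical below 0.12 rad and linear speed of each of push_stick, tray below 0.02 m/s); the robot touches nothing.
It fails at once if the robot itself touches the foil tray (contact force between any of the fingers, the arm and tray above 0.5 N).
It fails at once if the tape roll is moved by more than 30 mm (distance of tape from where it was at the start of the episode above 0.03 m).
It fails at once if the label roll is moved by more than 30 mm (distance of labels from where it was at the start of the episode above 0.03 m).
It also fails if it takes over 61 s, if anything falls off the work surface, if the arm or the gripper's body presses on something with over 40 N, if the wrist force passes 120 N, or if a joint passes its speed limit or range.

## Working session

There is one attempt and no reset: what is moved stays moved. The work goes in short steps, Python scripts to look and compute and a tool call to move; the robot and the scene stay as the last step left them, time stands still between calls to the robot, and variables do not carry over. Pictures are saved under pics/ and viewed, and the job is handed in when it is done.

Besides the shell and the picture viewer there is one more tool, called after "Request:" by a JSON object that holds its "op" and its "data". carry_out: Moves the arm, as the interface text tells. Shift numbers are shares of 0.4 m and turn numbers shares of 45 degrees, none past 1 either way. Its arguments: {"type":"object","properties":{"series":{"type":"array","items":{"type":"object","properties":{"fingers":{"type":"number"},"tx":{"type":"number"},"ty":{"type":"number"},"tz":{"type":"number"},"turn":{"type":"number"}}}},"force":{"type":"number"}},"required":["series"]}

```bash
mkdir -p pics; ls; cat > h.py <<'E'
import numpy as np, cv2
from workcell import manip
def snap(n,f=None):
    s=manip.snapshot(n)
    if f: cv2.imwrite('pics/'+f,s['image'])
    np.savez(''+n+'.npz',**s)
    return s
def cloud(s):
    K=s['camera_matrix'];z=s['z_map'];v,u=np.mgrid[:z.shape[0],:z.shape[1]]
    p=np.stack([(u-K[0,2])/K[0,0]*z,(v-K[1,2])/K[1,1]*z,z,np.ones_like(z)],-1)
    w=p@np.linalg.inv(s['view']).T
    w=w[...,:3]; w[z==0]=np.nan
    return w
E
python3 - <<'E'
from h import *
np.set_printoptions(precision=3,suppress=True)
o=manip.observe();print(o['tool_pos'],o['tool_rot'],o['time_s'],o['opening'])
for c in ['scene','top']:
    s=snap(c,c+'0.png')
    w=cloud(s)
    for t in ['seal_checker','tray','push_stick','stick_rest','tape','labels']:
        for d in manip.recognise(t,c)[:2]:
            e=d['extent'];u,v=int(e[0]),int(e[1]);print(c,t,round(d['confidence'],2),np.round(e),w[min(v,383),min(u,511)])
E
```

```text
pics
[ 0.142 -0.608  0.207] [[-0.974 -0.228 -0.001]
 [-0.228  0.974  0.002]
 [ 0.     0.002 -1.   ]] 0.0 0.08725388698847243
scene seal_checker 0.86 [252. 242. 126. 147.] [0.46  0.054 0.06 ]
scene tray 0.87 [238. 267.  53.  54.] [0.433 0.133 0.06 ]
scene push_stick 0.94 [192. 245.  47.  67.] [0.599 0.132 0.018]
scene tape 0.95 [344. 223.  35.  37.] [ 0.339 -0.209 -0.001]
scene labels 0.61 [269. 160.  21.  18.] [ 0.655 -0.273  0.035]
top seal_checker 0.67 [249. 205. 174.  91.] [ 0.47  -0.01   0.124]
top seal_checker 0.51 [205. 156.  66.  35.] [0.623 0.123 0.033]
top tray 0.96 [205. 215.  48.  42.] [0.445 0.116 0.065]
top push_stick 0.59 [203. 158.  70.  38.] [0.617 0.126 0.035]
top stick_rest 0.82 [205. 160.  95.  57.] [0.611 0.123 0.033]
top tape 0.69 [312. 253.  30.  31.] [ 0.333 -0.195  0.006]
top tape 0.61 [206. 156.  74.  41.] [0.62  0.12  0.033]
top labels 0.6 [344. 140.  22.  20.] [ 0.675 -0.297  0.008]
top labels 0.6 [248. 206. 169.  91.] [ 0.47  -0.005  0.126]
```

```bash
python3 - <<'E'
import cv2
a=cv2.imread('pics/top0.png');b=cv2.imread('pics/scene0.png')
cv2.imwrite('pics/top0c.png',cv2.resize(a[110:290,140:380],None,fx=3.2,fy=3.2,interpolation=cv2.INTER_CUBIC))
cv2.imwrite('pics/scene0c.png',cv2.resize(b[130:350,150:390],None,fx=2.7,fy=2.7,interpolation=cv2.INTER_CUBIC))
E
```

```text
(no output)
```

View pics/top0c.png

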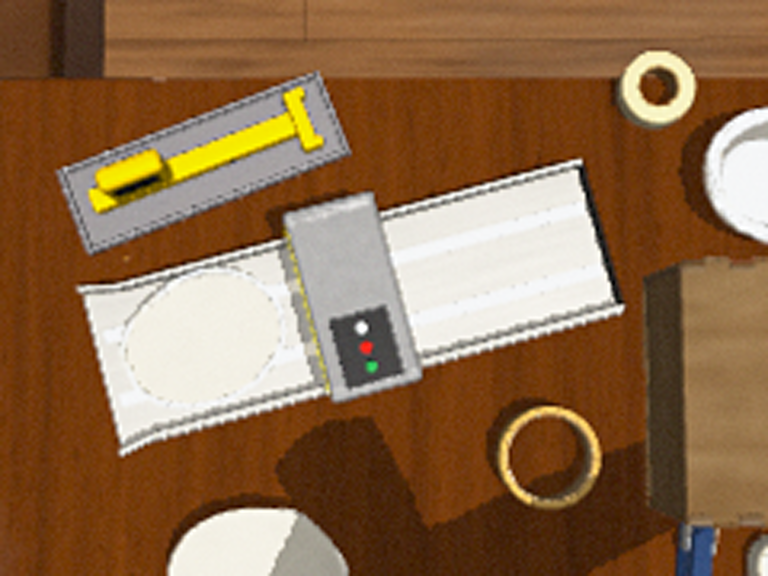

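View pics/scene0c.png

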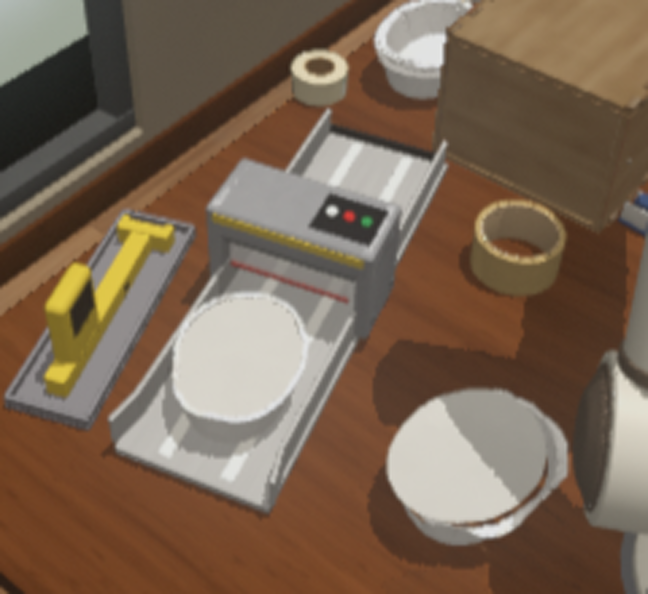

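```bash
python3 - <<'E'
from h import *
np.set_printoptions(precision=4,suppress=True)
s=dict(np.load('top.npz'));w=cloud(s);im=s['image'].astype(int)
print(np.linalg.inv(s['view'])[:3,3], s['camera_matrix'][0,0])
w2=w.reshape(-1,3)
def rect(m,name):
    p=w[m][:,:2].astype(np.float32)*1000
    (c,sz,a)=cv2.minAreaRect(p);print(name,len(p),np.array(c),np.array(sz),a, 'z',np.nanmedian(w[m][:,2])); return p
v,u=np.mgrid[:384,:512]
# housing top
h=(np.abs(w[...,2]-.125)<.012)&(u>220)&(u<280)&(v>160)&(v<245); rect(h,'housing')
g=(np.abs(w[...,2]-.05)<.008)&(u>160)&(u<345)&(v>155)&(v<260); rect(g,'guides+')
b=(w[...,2]>.008)&(w[...,2]<.14)&(u>160)&(u<340)&(v>155)&(v<260)&(w[...,0]<.57); 
hsv=cv2.cvtColor(s['image'],cv2.COLOR_BGR2HSV)
y=(hsv[...,0]>20)&(hsv[...,0]<34)&(hsv[...,1]>150)&(hsv[...,2]>80)&(u<250)&(v<185)
p=rect(y,'yellow')
rect(y&(np.abs(w[...,2]-.103)<.01),'handle top')
rect(y&(w[...,2]<.04),'bar')
r=(hsv[...,1]<60)&(u>155)&(u<255)&(v>128)&(v<192)&(w[...,0]>.545)&(w[...,2]<.025); 
rect(r,'rest')
t=(w[...,2]>.058)&(w[...,2]<.075)&(u>170)&(u<235)&(v>185)&(v<245); rect(t,'tray')
for n,m in [('rest',r),('bar',y&(w[...,2]<.04)),('tray',t),('g',g)]: cv2.imwrite('pics/m_%s.png'%n,(m*255).astype(np.uint8))
# other objects
for px in [(220,282),(230,280),(255,282)]: print(px,w[px[1],px[0]])
print('zbed',np.nanmedian(w[175:200,290:310,2]),'table',np.nanmedian(w[255:265,150:170,2]))
E
python3 - <<'E'
import cv2,numpy as np
ims=[cv2.imread('pics/m_%s.png'%n)[120:270,150:360] for n in ['rest','bar','tray','g']]
o=np.vstack([np.hstack(ims[:2]),np.hstack(ims[2:])]);cv2.imwrite('pics/masks.png',cv2.resize(o,None,fx=1.9,fy=1.9))
E
```

```text
[ 0.4028 -0.0281  1.3083] 436.42757575651814
housing 1808 [478.1972 -12.3802] [166.8401  80.8611] 15.057701110839844 z 0.12737262041473418
guides+ 754 [463.7666 -24.4627] [520.3751 288.3837] 89.44044494628906 z 0.051169042481902016
yellow 726 [nan nan] [0. 0.] 0.0 z 0.03300707916874157
handle top 163 [589.3434 181.3194] [21.5465 58.0354] 24.209184646606445 z 0.1039742125601959
bar 521 [580.4769 112.7362] [121.5513 222.4632] 26.24924659729004 z 0.031497237281205015
rest 1570 [595.2596 123.0827] [124.3011 264.7995] 21.26702880859375 z 0.008238751006673706
tray 1682 [443.2523 119.295 ] [118.788  144.7696] 43.37561798095703 z 0.06397264963136029
(220, 282) [0.2555 0.074  0.0485]
(230, 280) [0.2606 0.0458 0.046 ]
(255, 282) [ 0.2493 -0.0253  0.0023]
zbed 0.017388649115593013 table 0.0022751044663182896
```

View pics/masks.png

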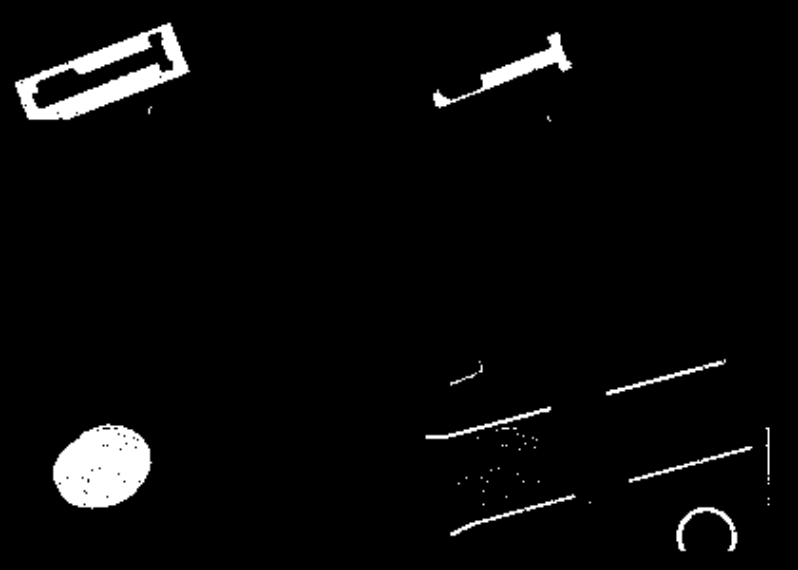

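```bash
cat > fit.py <<'E'
from h import *
np.set_printoptions(precision=4,suppress=True)
def fitline(p):
    vx,vy,x,y=cv2.fitLine(p.astype(np.float32),cv2.DIST_HUBER,0,0.001,0.001).ravel();return np.array([x,y]),np.degrees(np.arctan2(vy,vx))
for n in ['top','scene']:
    s=dict(np.load(n+'.npz'));w=cloud(s);W=w.reshape(-1,3);W=W[np.isfinite(W[:,0])]
    c=np.array([.478,-.012]);a=np.radians(-74.9)
    R=np.array([[np.cos(a),np.sin(a)],[-np.sin(a),np.cos(a)]])
    q=(W[:,:2]-c)@R.T
    # guides
    for sg in (1,-1):
        for lo,hi in((-.2,-.06),(.06,.22)):
            m=(np.abs(q[:,1]*sg-.07)<.008)&(q[:,0]>lo)&(q[:,0]<hi)&(np.abs(W[:,2]-.052)<.006)
            if m.sum()>5:
                p0,an=fitline(q[m]);print(n,'guide',sg,lo,m.sum(),p0,an,W[m,2].mean())
    m=(np.abs(q[:,0])<.06)&(np.abs(q[:,1])<.1)&(np.abs(W[:,2]-.127)<.006)
    r=cv2.minAreaRect((q[m]*1000).astype(np.float32));print('housing',r, W[m,2].mean())
    # rest
    hsv=cv2.cvtColor(s['image'],cv2.COLOR_BGR2HSV).reshape(-1,3)[np.isfinite(w.reshape(-1,3)[:,0])]
    y=(hsv[:,0]>20)&(hsv[:,0]<34)&(hsv[:,1]>140)&(hsv[:,2]>60)
    near=(W[:,0]>.5)&(W[:,0]<.69)&(W[:,1]>-.02)&(W[:,1]<.27)
    g=(hsv[:,1]<70)&near&(W[:,2]<.025)&(q[:,1]>.085)
    r=cv2.minAreaRect((W[g,:2]*1000).astype(np.float32));print('rest',r,g.sum())
    t=y&near&(W[:,2]>.095)&(W[:,2]<.115);r=cv2.minAreaRect((W[t,:2]*1000).astype(np.float32));print('handle',r,t.sum(),W[t,2].mean())
    t=y&near&(W[:,2]<.04)&(W[:,2]>.02);r=cv2.minAreaRect((W[t,:2]*1000).astype(np.float32));print('bar',r,t.sum(),np.median(W[t,2]))
    t=(W[:,2]>.06)&(W[:,2]<.07)&(q[:,0]<-.04)&(q[:,0]>-.23)&(np.abs(q[:,1])<.066)
    qq=q[t];print('tray q lo/hi',np.percentile(qq,[.5,99.5],axis=0).ravel(),'mean',qq.mean(0))
    h=cv2.convexHull((qq*1000).astype(np.float32));print('ell',cv2.fitEllipse(h))
    if n=='top':
        for xx in (.66,.68,.70,.72,.74,.78,.82):
            i=np.argmin(np.hypot(W[:,0]-xx,W[:,1]-.15));print('ledge',W[i])
        for yy in (.25,.3,.35,.4,.45): 
            mm=(np.abs(W[:,1]-yy)<.02)&(W[:,0]>.25)&(W[:,0]<.6);print('y',yy,W[mm,2].max() if mm.any() else None)
E
python3 fit.py
```

```text
top guide 1 -0.2 91 [-0.1314  0.0691] -0.2616237 0.05116349967201379
top guide 1 0.06 102 [0.1322 0.0683] 0.094482295 0.05197432193486274
top guide -1 -0.2 84 [-0.1306 -0.0685] -0.21300182 0.05199797959693601
top guide -1 0.06 92 [ 0.1406 -0.0693] -0.09049021 0.05249091953132434
housing ((0.3635902404785156, 0.156402587890625), (166.9209442138672, 80.70118713378906), 89.72718048095703) 0.12728968876400565
rest ((595.8075561523438, 123.33421325683594), (124.61194610595703, 265.1726379394531), 20.753164291381836) 1655
handle ((589.0585327148438, 181.38043212890625), (22.479169845581055, 58.06217956542969), 20.401689529418945) 163 0.10362664914035724
bar ((612.76025390625, 127.254638671875), (58.24425506591797, 216.9059295654297), 21.508573532104492) 482 0.03183988422817485
tray q lo/hi [-0.2072 -0.0546 -0.0651  0.0599] mean [-0.1365  0.0016]
ell ((-136.10122680664062, 2.0251855850219727), (117.46675109863281, 149.25050354003906), 100.33118438720703)
ledge [0.6592 0.1512 0.0027]
ledge [0.6808 0.1514 0.0024]
ledge [0.6937 0.1518 0.0001]
ledge [ 0.6942  0.1461 -0.0026]
ledge [ 0.6942  0.1
[... 473 characters left out ...]
6210551674975
housing ((-1.3789482116699219, -1.2331314086914062), (82.80689239501953, 166.08607482910156), 0.10493476688861847) 0.12499071518240783
rest ((601.8329467773438, 115.31036376953125), (128.53875732421875, 281.56292724609375), 20.79863166809082) 1531
handle ((562.6542358398438, 116.43639373779297), (193.7696990966797, 51.3701057434082), 68.42318725585938) 182 0.10145238602480813
bar ((602.19775390625, 124.2635726928711), (56.06726837158203, 220.7438201904297), 26.828779220581055) 545 0.029104853232215122
tray q lo/hi [-0.2093 -0.0554 -0.0666  0.0591] mean [-0.1385  0.0006]
ell ((-137.13999938964844, 1.6831979751586914), (116.88961029052734, 150.33609008789062), 100.21151733398438)
```

View pics/top0.png

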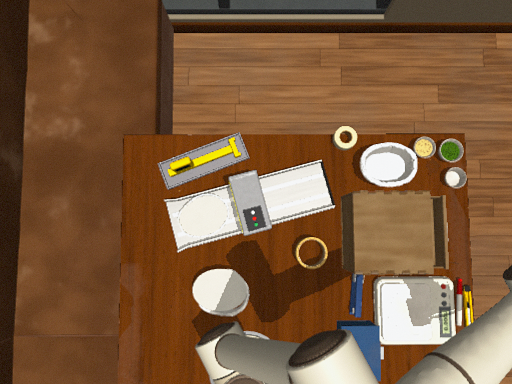

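View pics/scene0.png

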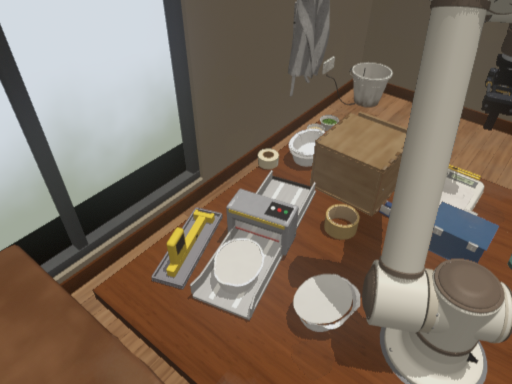

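Request:
{"op": "carry_out", "data": {"series": [{"tz":-0.25,"fingers":-1},{"tz":-0.25},{"tx":-0.4,"ty":0.4,"tz":-0.25,"turn":-0.5},{"tx":-0.96,"ty":0.8,"tz":-0.25,"turn":-1},{"tx":-0.96,"ty":0.8,"tz":-0.25,"turn":-1},{"tx":-0.96,"ty":0.8,"tz":-0.25,"turn":-1},{"tx":-0.96,"ty":0.8,"tz":-0.25,"turn":-1},{"tx":-0.96,"ty":0.8,"tz":-0.25,"turn":-1},{"tx":-0.96,"ty":0.8,"tz":-0.25,"turn":-1},{"tx":-0.96,"ty":0.8,"tz":-0.25,"turn":-1},{"tx":-0.96,"ty":0.8,"tz":-0.25,"turn":-1},{"tx":-0.96,"ty":0.8,"tz":-0.25,"turn":-1}]}}

```text
invalid input
```

Request:
{"op": "carry_out", "data": {"series": [{"tx":0,"ty":0,"tz":-0.25,"turn":0,"fingers":-1},{"tx":0,"ty":0,"tz":-0.25,"turn":0,"fingers":-1},{"tx":-0.4,"ty":0.4,"tz":-0.25,"turn":-0.5,"fingers":-1},{"tx":-0.96,"ty":0.8,"tz":-0.25,"turn":-1,"fingers":-1},{"tx":-0.96,"ty":0.8,"tz":-0.25,"turn":-1,"fingers":-1},{"tx":-0.96,"ty":0.8,"tz":-0.25,"turn":-1,"fingers":-1},{"tx":-0.96,"ty":0.8,"tz":-0.25,"turn":-1,"fingers":-1},{"tx":-0.96,"ty":0.8,"tz":-0.25,"turn":-1,"fingers":-1},{"tx":-0.96,"ty":0.8,"tz":-0.25,"turn":-1,"fingers":-1},{"tx":-0.96,"ty":0.8,"tz":-0.25,"turn":-1,"fingers":-1},{"tx":-0.96,"ty":0.8,"tz":-0.25,"turn":-1,"fingers":-1}]}}

```text
time_s: 2.08
tool_pos: [0.4454, -0.2065, 0.3078]
tool_rot: [[-0.522, -0.853, 0.0], [-0.853, 0.522, 0.0], [-0.0, 0.0, -1.0]]
ft_force: [-0.2, 0.6, 0.3]
opening: 0.0874
```

Request:
{"op": "carry_out", "data": {"series": [{"tx":-0.48,"ty":0.1,"tz":0,"turn":-0.5,"fingers":-1},{"tx":-0.96,"ty":0.205,"tz":0,"turn":-1,"fingers":-1},{"tx":-0.96,"ty":0.205,"tz":0,"turn":-1,"fingers":-1},{"tx":-0.96,"ty":0.205,"tz":0,"turn":-1,"fingers":-1},{"tx":-0.96,"ty":0.205,"tz":0,"turn":-1,"fingers":-1},{"tx":-0.96,"ty":0.205,"tz":0,"turn":-1,"fingers":-1},{"tx":-0.96,"ty":0.205,"tz":0,"turn":-1,"fingers":-1},{"tx":-0.96,"ty":0.205,"tz":0,"turn":-1,"fingers":-1},{"tx":-0.96,"ty":0.205,"tz":0,"turn":-1,"fingers":-1}]}}

```text
time_s: 3.2
tool_pos: [0.576, 0.1583, 0.3083]
tool_rot: [[0.226, -0.974, 0.0], [-0.974, -0.226, -0.0], [0.0, -0.0, -1.0]]
ft_force: [-0.6, -0.8, -0.3]
opening: 0.087
```

```bash
python3 - <<'E'
from h import *
s=snap('wrist','wrist1.png')
o=manip.observe();R=o['tool_rot'];print(o['tool_pos'],np.degrees(np.arctan2(R[1][0],R[0][0])))
E
```

```text
[0.57598133 0.1581847  0.30853447] -76.94370617685284
```

View pics/wrist1.png

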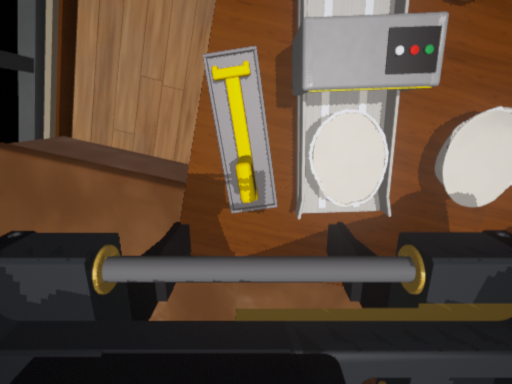

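```bash
cat > wf.py <<'E'
from h import *
np.set_printoptions(precision=4,suppress=True)
def stick(s):
    w=cloud(s);hsv=cv2.cvtColor(s['image'],cv2.COLOR_BGR2HSV)
    y=(hsv[...,0]>20)&(hsv[...,0]<34)&(hsv[...,1]>150)&(hsv[...,2]>60)&np.isfinite(w[...,0])&(w[...,0]>.5)&(w[...,0]<.69)&(w[...,1]>0)&(w[...,1]<.28)
    for n,lo,hi in [('handle',.092,.115),('bar',.02,.042)]:
        P=w[y&(w[...,2]>lo)&(w[...,2]<hi)]
        r=cv2.minAreaRect((P[:,:2]*1000).astype(np.float32));print(n,r,len(P),np.median(P[:,2]))
        if n=='bar':
            hp=P
    g=(hsv[...,1]<70)&(w[...,0]>.52)&(w[...,0]<.69)&(w[...,1]>-.02)&(w[...,1]<.29)&(w[...,2]<.03)
    a=np.radians(-75);q=(w[...,:2]-[.478,-.012])@np.array([[np.cos(a),-np.sin(a)],[np.sin(a),np.cos(a)]])
    g&=q[...,1]>.088
    n,l,st,_=cv2.connectedComponentsWithStats(g.astype(np.uint8));k=1+st[1:,4].argmax();P=w[l==k]
    cv2.imwrite('pics/g.png',((l==k)*255).astype(np.uint8))
    print('rest',cv2.minAreaRect((P[:,:2]*1000).astype(np.float32)),len(P))
    # bar centreline: low points
    d=np.array([np.cos(np.radians(-69)),np.sin(np.radians(-69))]);c=np.array([.613,.127])
    t=(hp[:,:2]-c)@d;m=(t>-.02)&(t<.075)
    f=cv2.fitLine(hp[m,:2].astype(np.float32),cv2.DIST_HUBER,0,.001,.001).ravel();print('barline yaw',np.degrees(np.arctan(f[1]/f[0])),f[2:],'front',t.max())
for n in ('wrist','top'): print(n);stick(dict(np.load(n+'.npz')))
E
python3 wf.py
```

```text
wrist
handle ((588.8389282226562, 181.85128784179688), (22.438440322875977, 57.99345016479492), 22.26711082458496) 618 0.10307218293008719
bar ((620.1322631835938, 127.4384536743164), (56.62348556518555, 216.9331817626953), 16.532299041748047) 1563 0.030759332937161377
rest ((611.9882202148438, 125.89723205566406), (86.85922241210938, 265.0325622558594), 21.33883285522461) 5675
barline yaw -68.42885 [0.6217 0.0994] front 0.10861025212712605
top
handle ((589.3434448242188, 181.31936645507812), (21.546504974365234, 58.035404205322266), 24.20908546447754) 166 0.10389508486813692
bar ((612.76025390625, 127.254638671875), (58.24425506591797, 216.9059295654297), 21.508573532104492) 485 0.03188488586578231
rest ((612.4642944335938, 129.6746063232422), (89.39228820800781, 265.0519104003906), 21.040470123291016) 1653
barline yaw -68.245544 [0.6212 0.1007] front 0.10834820976744625
```

Request:
{"op": "carry_out", "data": {"force": 30, "series": [{"tx":-0.05,"ty":-0.045,"tz":0.13,"turn":-0.191,"fingers":-1},{"tx":-0.05,"ty":-0.045,"tz":0.27,"turn":-0.191,"fingers":-1},{"tx":-0.05,"ty":-0.045,"tz":0.35,"turn":-0.191,"fingers":-1},{"tx":-0.05,"ty":-0.045,"tz":0.42,"turn":-0.191,"fingers":-1},{"tx":-0.05,"ty":-0.045,"tz":0.48,"turn":-0.191,"fingers":-1},{"tx":-0.05,"ty":-0.045,"tz":0.53,"turn":-0.191,"fingers":-1},{"tx":-0.05,"ty":-0.045,"tz":0.57,"turn":-0.191,"fingers":-1},{"tx":-0.05,"ty":-0.045,"tz":0.5825,"turn":-0.191,"fingers":-1},{"tx":-0.05,"ty":-0.045,"tz":0.5825,"turn":-0.191,"fingers":-1},{"tx":-0.05,"ty":-0.045,"tz":0.5825,"turn":-0.191,"fingers":-1}]}}

```text
time_s: 4.5
tool_pos: [0.5898, 0.1838, 0.0759]
tool_rot: [[0.371, -0.929, 0.002], [-0.929, -0.371, 0.001], [-0.0, -0.002, -1.0]]
ft_force: [-0.4, 0.6, -0.0]
opening: 0.0873
```

```bash
python3 - <<'E'
from h import *
s=snap('wrist','wrist2.png');snap('scene','scene2.png')
o=manip.observe();R=o['tool_rot'];print(o['tool_pos'],np.degrees(np.arctan2(R[1][0],R[0][0])),o['ft_force'])
E
```

```text
[0.58968627 0.18382706 0.07577242] -68.22838671503365 [-0.2434971   0.18713496 -0.71986817]
```

View pics/wrist2.png

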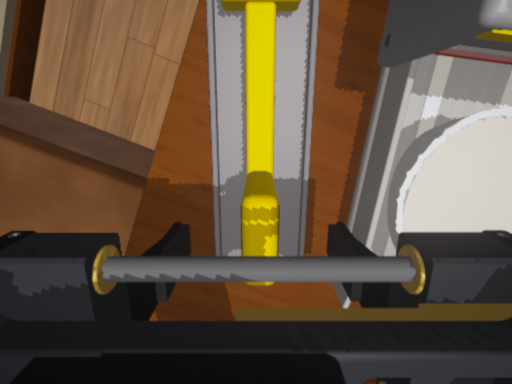

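View pics/scene2.png

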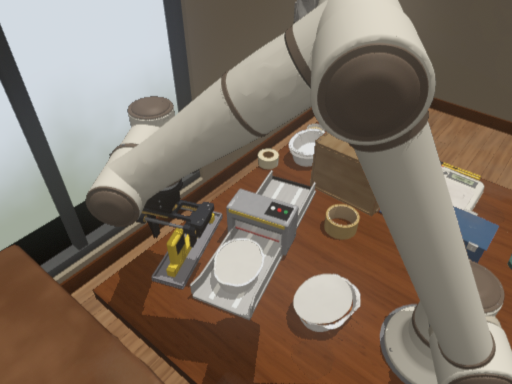

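Request:
{"op": "carry_out", "data": {"force": 40, "series": [{"tx":0,"ty":0,"tz":0,"turn":0,"fingers":1},{"tx":0,"ty":0,"tz":0,"turn":0,"fingers":1},{"tx":0,"ty":0,"tz":0,"turn":0,"fingers":1},{"tx":0,"ty":0,"tz":0,"turn":0,"fingers":1},{"tx":0,"ty":0,"tz":0,"turn":0,"fingers":1},{"tx":0,"ty":0,"tz":0,"turn":0,"fingers":1},{"tx":0,"ty":0,"tz":0,"turn":0,"fingers":1},{"tx":0,"ty":0,"tz":0,"turn":0,"fingers":1}]}}

```text
time_s: 5.6
tool_pos: [0.5892, 0.1836, 0.075]
tool_rot: [[0.371, -0.929, -0.0], [-0.929, -0.371, -0.0], [-0.0, 0.0, -1.0]]
ft_force: [0.5, 0.3, -0.1]
opening: 0.0217
```

```bash
python3 - <<'E'
from h import *
o=manip.observe();R=o['tool_rot'];print(o['tool_pos'],np.degrees(np.arctan2(R[1][0],R[0][0])),o['ft_force'],o['opening'])
E
```

```text
[0.58921315 0.18357723 0.07496212] -68.24548234175221 [ 0.54445806  0.33683838 -0.07722471] 0.021701049651233994
```

Request:
{"op": "carry_out", "data": {"series": [{"tx":0,"ty":0,"tz":-0.05,"turn":0,"fingers":1},{"tx":0,"ty":0,"tz":-0.12,"turn":0,"fingers":1},{"tx":0,"ty":0,"tz":-0.2,"turn":0,"fingers":1},{"tx":0,"ty":0,"tz":-0.28,"turn":0,"fingers":1},{"tx":0,"ty":0,"tz":-0.34,"turn":0,"fingers":1},{"tx":0,"ty":0,"tz":-0.35,"turn":0,"fingers":1},{"tx":0,"ty":0,"tz":-0.35,"turn":0,"fingers":1},{"tx":0,"ty":0,"tz":-0.35,"turn":0,"fingers":1}]}}

```text
time_s: 6.6
tool_pos: [0.5884, 0.1832, 0.2131]
tool_rot: [[0.371, -0.929, -0.003], [-0.929, -0.371, -0.001], [0.0, 0.003, -1.0]]
ft_force: [1.3, -1.0, -2.4]
opening: 0.0212
```

```bash
python3 - <<'E'
from h import *
s=snap('wrist','wrist3.png')
o=manip.observe();R=np.array(o['tool_rot']);p=o['tool_pos'];yaw=np.degrees(np.arctan2(R[1][0],R[0][0]));print(p,yaw,o['ft_force'],o['opening'])
a=np.radians(-75);f=np.array([np.cos(a),np.sin(a)]);tgt=np.array([.478,-.0123])-.402*f
D=np.r_[tgt-p[:2],0];print(tgt,(R.T@D)/.4, 'turn',-(-75-yaw)/45)
E
```

```text
[0.58857985 0.18328965 0.21330068] -68.24749612518174 [ 0.18171663 -0.3797376  -1.41261362] 0.02143295931269721
[0.37395474 0.37600218] [-0.64632439  0.3198077   0.00082338] turn 0.150055641662628
```

View pics/wrist3.png

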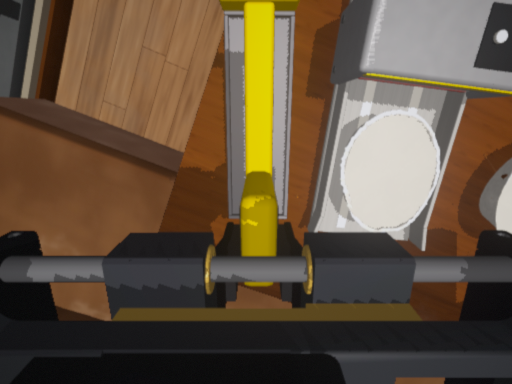

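Request:
{"op": "carry_out", "data": {"series": [{"tx":-0.05,"ty":0.025,"tz":0,"turn":0.01,"fingers":1},{"tx":-0.14,"ty":0.07,"tz":0,"turn":0.03,"fingers":1},{"tx":-0.24,"ty":0.12,"tz":0,"turn":0.05,"fingers":1},{"tx":-0.34,"ty":0.17,"tz":0,"turn":0.08,"fingers":1},{"tx":-0.44,"ty":0.22,"tz":0,"turn":0.11,"fingers":1},{"tx":-0.54,"ty":0.27,"tz":0,"turn":0.14,"fingers":1},{"tx":-0.61,"ty":0.305,"tz":0,"turn":0.15,"fingers":1},{"tx":-0.646,"ty":0.32,"tz":0,"turn":0.15,"fingers":1},{"tx":-0.646,"ty":0.32,"tz":0,"turn":0.15,"fingers":1},{"tx":-0.646,"ty":0.32,"tz":0,"turn":0.15,"fingers":1},{"tx":-0.646,"ty":0.32,"tz":0,"turn":0.15,"fingers":1}]}}

```text
time_s: 8.02
tool_pos: [0.3752, 0.3754, 0.2148]
tool_rot: [[0.258, -0.966, -0.0], [-0.966, -0.258, -0.0], [0.0, 0.0, -1.0]]
ft_force: [0.6, 1.6, -1.7]
opening: 0.0211
```

```bash
cat > st.py <<'E'
from h import *
import sys
np.set_printoptions(precision=4,suppress=True)
k=sys.argv[1]
s=snap('wrist','w%s.png'%k);t=snap('scene','s%s.png'%k)
o=manip.observe();R=np.array(o['tool_rot']);p=np.array(o['tool_pos']);yaw=np.degrees(np.arctan2(R[1][0],R[0][0]));print(o['time_s'],p,yaw,o['ft_force'],o['opening'])
a=np.radians(-75);M=np.array([[np.cos(a),np.sin(a)],[-np.sin(a),np.cos(a)]]);c=np.array([.478,-.0123])
print('tcp in machine',M@(p[:2]-c))
for n,im in(('wrist',s),('scene',t)):
    w=cloud(im);hsv=cv2.cvtColor(im['image'],cv2.COLOR_BGR2HSV)
    y=(hsv[...,0]>20)&(hsv[...,0]<34)&(hsv[...,1]>150)&(hsv[...,2]>60)&np.isfinite(w[...,0])
    q=(w[...,:2]-c)@M.T
    zt=p[2]
    m=y&(w[...,2]<zt-.02)&(np.abs(q[...,1])<.06)&(w[...,2]>zt-.08)&(q[...,0]<(M@(p[:2]-c))[0]+.2)
    if m.sum()>10:
        qq=q[m];t0=(M@(p[:2]-c))[0]
        print(n,'yellow n',m.sum(),'front x',np.percentile(qq[:,0],99.5),'z front',np.median(w[m][qq[:,0]>t0+.13,2]),'z mid',np.median(w[m][(qq[:,0]>t0+.05)&(qq[:,0]<t0+.1),2]))
        b=(qq[:,0]>t0+.04)&(qq[:,0]<t0+.14)
        if b.sum()>10:
            f=np.polyfit(qq[b,0],qq[b,1],1);print(' slope deg',np.degrees(f[0]),'y at tip',np.polyval(f,t0+.17))
    tr=(w[...,2]>.058)&(w[...,2]<.072)&(np.abs(q[...,1])<.066)&(q[...,0]>-.24)&(q[...,0]<.23)&(hsv[...,1]<60)&(np.abs(q[...,0])>.042)
    if tr.sum()>30: print(n,'tray',np.percentile(q[tr],[1,99],axis=0).ravel(),tr.sum())
E
python3 st.py 4
```

```text
8.125 [0.3751 0.3756 0.2149] -75.06145192258937 [-0.8915 -0.9899 -1.5898] 0.021878153322123627
tcp in machine [-0.4013  0.001 ]
wrist yellow n 5552 front x -0.250072140016466 z front 0.16979315187321262 z mid 0.1704381937418218
 slope deg -0.18269305292270469 y at tip -2.38962606634854e-05
scene yellow n 306 front x -0.2465167963808318 z front 0.16808746046012724 z mid nan
scene tray [-0.2074 -0.0548 -0.0834  0.0079] 907
  return _methods._mean(a, axis=axis, dtype=dtype,
  ret = ret.dtype.type(ret / rcount)
```

View pics/w4.png

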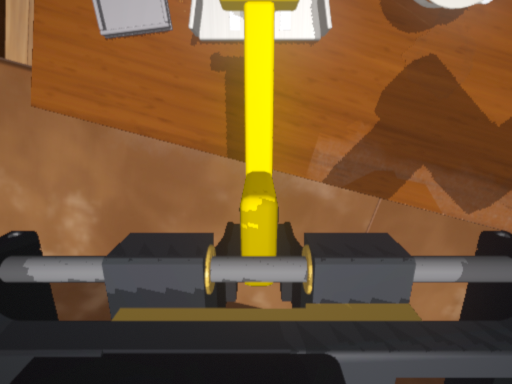

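View pics/s4.png

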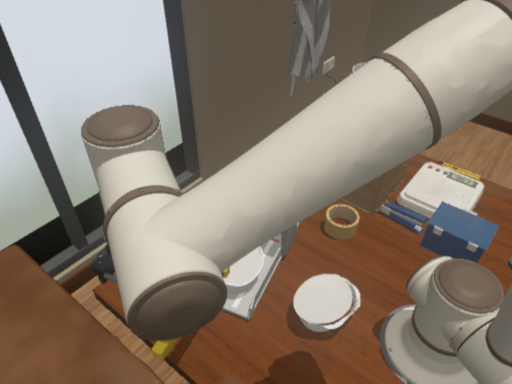

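Request:
{"op": "carry_out", "data": {"series": [{"tx":0,"ty":0,"tz":0.05,"turn":0,"fingers":1},{"tx":0,"ty":0,"tz":0.11,"turn":0,"fingers":1},{"tx":0,"ty":0,"tz":0.17,"turn":0,"fingers":1},{"tx":0,"ty":0,"tz":0.22,"turn":0,"fingers":1},{"tx":0,"ty":0,"tz":0.26,"turn":0,"fingers":1},{"tx":0,"ty":0,"tz":0.29,"turn":0,"fingers":1},{"tx":0,"ty":0,"tz":0.305,"turn":0,"fingers":1},{"tx":0,"ty":0,"tz":0.315,"turn":0,"fingers":1},{"tx":0,"ty":0,"tz":0.315,"turn":0,"fingers":1},{"tx":0,"ty":0,"tz":0.315,"turn":0,"fingers":1}]}}

```text
time_s: 9.38
tool_pos: [0.3748, 0.3764, 0.0894]
tool_rot: [[0.259, -0.966, 0.001], [-0.966, -0.259, 0.001], [-0.001, -0.001, -1.0]]
ft_force: [-0.6, 0.3, -1.5]
opening: 0.0219
```

```bash
python3 st.py 5 2>/dev/null; python3 -c "
import numpy as np
for n in ('wrist','top'):
  s=np.load(n+'.npz');print(np.linalg.inv(s['view'])[:3])"
```

```text
9.475 [0.3747 0.3764 0.0894] -74.98153746650294 [-0.5201 -0.2905 -2.2311] 0.0219178216870114
tcp in machine [-0.4022  0.0008]
wrist yellow n 5711 front x -0.25113905026514893 z front 0.044019195723557974 z mid 0.04502546604308284
 slope deg -0.05366119398442918 y at tip 0.0001340947051017402
[[-9.65722023e-01 -2.49434201e-01 -7.18578677e-02  3.93972553e-01]
 [-2.59576857e-01  9.27005030e-01  2.70705616e-01  3.02492123e-01]
 [-9.10634190e-04  2.80079014e-01 -9.59976519e-01  2.66938522e-01]]
[[-0.00645983 -0.99562711  0.09319296  0.40282677]
 [-0.99989918  0.0052527  -0.01319244 -0.02813229]
 [ 0.01264523 -0.09326878 -0.99556066  1.30834476]]
```

View pics/w5.png

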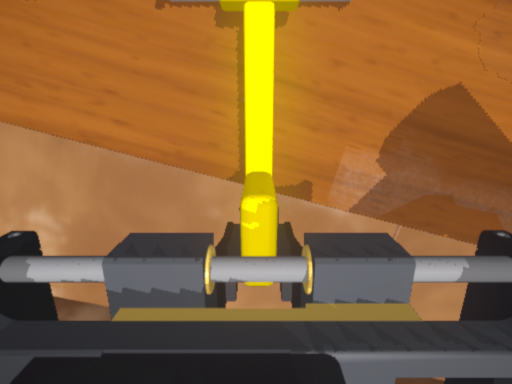

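View pics/s5.png

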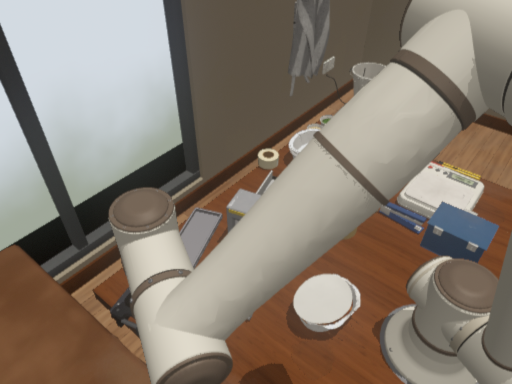

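Request:
{"op": "carry_out", "data": {"series": [{"tx":0.015,"ty":0,"tz":0,"turn":0,"fingers":1},{"tx":0.035,"ty":0,"tz":0,"turn":0,"fingers":1},{"tx":0.055,"ty":0,"tz":0,"turn":0,"fingers":1},{"tx":0.075,"ty":0,"tz":0,"turn":0,"fingers":1},{"tx":0.095,"ty":0,"tz":0,"turn":0,"fingers":1},{"tx":0.12,"ty":0,"tz":0,"turn":0,"fingers":1},{"tx":0.145,"ty":0,"tz":0,"turn":0,"fingers":1},{"tx":0.17,"ty":0,"tz":0,"turn":0,"fingers":1},{"tx":0.195,"ty":0,"tz":0,"turn":0,"fingers":1},{"tx":0.22,"ty":0,"tz":0,"turn":0,"fingers":1},{"tx":0.245,"ty":0,"tz":0,"turn":0,"fingers":1},{"tx":0.265,"ty":0,"tz":0,"turn":0,"fingers":1},{"tx":0.28,"ty":0,"tz":0,"turn":0,"fingers":1},{"tx":0.29,"ty":0,"tz":0,"turn":0,"fingers":1},{"tx":0.29,"ty":0,"tz":0,"turn":0,"fingers":1}]}}

```text
time_s: 11.35
tool_pos: [0.4045, 0.2634, 0.0888]
tool_rot: [[0.259, -0.966, -0.0], [-0.966, -0.259, -0.001], [0.001, 0.001, -1.0]]
ft_force: [-0.4, 0.8, -2.5]
opening: 0.0215
```

```bash
python3 st.py 6 2>/dev/null
```

```text
11.45 [0.4044 0.2636 0.0887] -74.9837112378496 [ 0.2834  0.4906 -2.0043] 0.02139767637902078
tcp in machine [-0.2855  0.0003]
wrist yellow n 5486 front x -0.13438848882863003 z front 0.04303932288811216 z mid 0.04414709104189318
 slope deg -0.02273412010992124 y at tip -0.0001612921982403272
scene yellow n 255 front x -0.2852380483950876 z front nan z mid nan
```

View pics/w6.png

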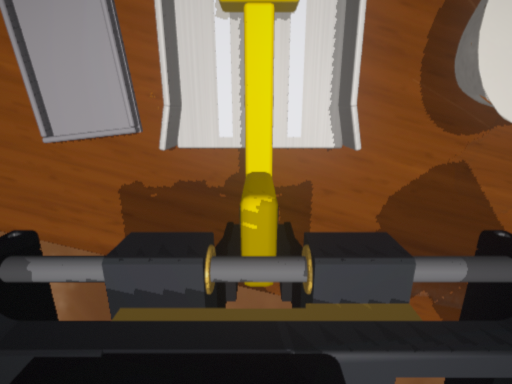

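View pics/s6.png

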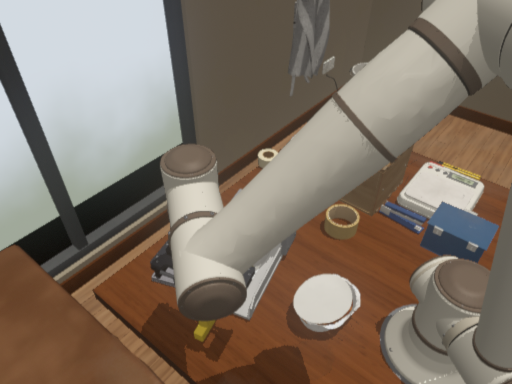

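Request:
{"op": "carry_out", "data": {"series": [{"tx":0.015,"ty":0,"tz":0,"turn":0,"fingers":1},{"tx":0.035,"ty":0,"tz":0,"turn":0,"fingers":1},{"tx":0.06,"ty":0,"tz":0,"turn":0,"fingers":1},{"tx":0.085,"ty":0,"tz":0,"turn":0,"fingers":1},{"tx":0.115,"ty":0,"tz":0,"turn":0,"fingers":1},{"tx":0.145,"ty":0,"tz":0,"turn":0,"fingers":1},{"tx":0.175,"ty":0,"tz":0,"turn":0,"fingers":1},{"tx":0.205,"ty":0,"tz":0,"turn":0,"fingers":1},{"tx":0.235,"ty":0,"tz":0,"turn":0,"fingers":1},{"tx":0.265,"ty":0,"tz":0,"turn":0,"fingers":1},{"tx":0.295,"ty":0,"tz":0,"turn":0,"fingers":1},{"tx":0.325,"ty":0,"tz":0,"turn":0,"fingers":1},{"tx":0.355,"ty":0,"tz":0,"turn":0,"fingers":1},{"tx":0.385,"ty":0,"tz":0,"turn":0,"fingers":1},{"tx":0.41,"ty":0,"tz":0,"turn":0,"fingers":1},{"tx":0.43,"ty":0,"tz":0,"turn":0,"fingers":1},{"tx":0.445,"ty":0,"tz":0,"turn":0,"fingers":1},{"tx":0.455,"ty":0,"tz":0,"turn":0,"fingers":1},{"tx":0.455,"ty":0,"tz":0,"turn":0,"fingers":1}]}}

```text
time_s: 13.82
tool_pos: [0.4516, 0.0879, 0.0889]
tool_rot: [[0.259, -0.966, -0.0], [-0.966, -0.259, -0.001], [0.0, 0.001, -1.0]]
ft_force: [0.4, 0.6, -1.8]
opening: 0.0221
```

```bash
python3 st.py 7 2>/dev/null; python3 -c "
from h import *
s=snap('top','t7.png')
cv2.imwrite('pics/t7c.png',cv2.resize(s['image'][110:290,140:380],None,fx=3.2,fy=3.2))"
```

```text
13.925 [0.4516 0.0881 0.0889] -74.97757928823063 [ 0.0782  0.4718 -1.9931] 0.021706374722343012
tcp in machine [-0.1038  0.0005]
wrist yellow n 981 front x -0.04921018547240821 z front nan z mid 0.0444474882547074
 slope deg -0.137915249116086 y at tip -0.0004083266525577929
scene yellow n 310 front x -0.02549761692548031 z front nan z mid 0.042195505930625155
 slope deg 8.641527630235307 y at tip 0.012202451752758355
scene tray [ 0.1034 -0.0538  0.2023  0.055 ] 759
```

View pics/w7.png

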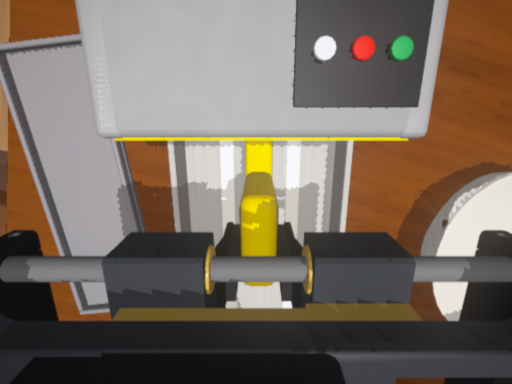

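View pics/t7c.png

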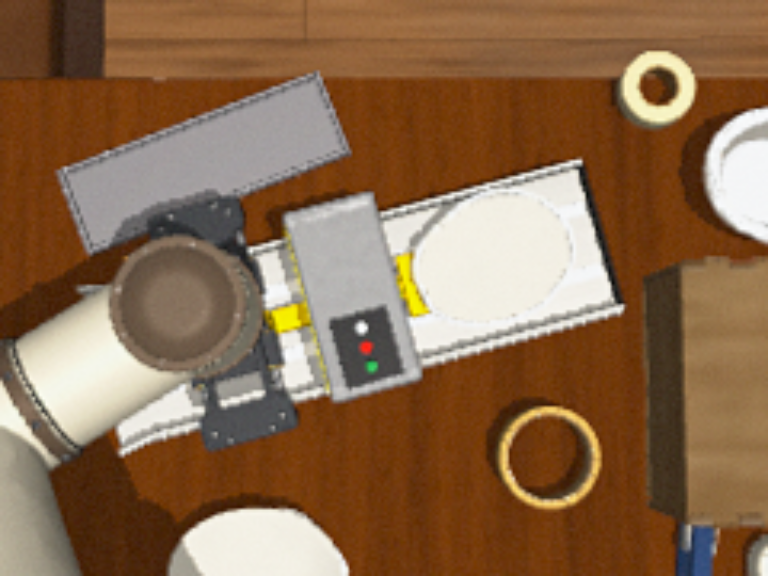

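View pics/s7.png

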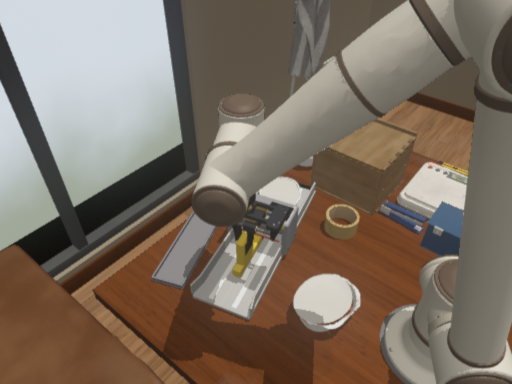

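```bash
cat > tr.py <<'E'
from h import *
np.set_printoptions(precision=4,suppress=True)
a=np.radians(-75);M=np.array([[np.cos(a),np.sin(a)],[-np.sin(a),np.cos(a)]]);c=np.array([.478,-.0123])
s=dict(np.load('top.npz'));w=cloud(s);q=(w[...,:2]-c)@M.T
m=(w[...,2]>.06)&(w[...,2]<.072)&(np.abs(q[...,1])<.066)&(q[...,0]>.045)&(q[...,0]<.232)
print(m.sum(),np.percentile(q[m],[.5,99.5],axis=0).ravel(),cv2.fitEllipse(cv2.convexHull((q[m]*1000).astype(np.float32))),w[m][:,2].std())
P=w[m];A=np.c_[P[:,:2],np.ones(len(P))];print(np.linalg.lstsq(A,P[:,2],rcond=None)[0])
E
python3 tr.py
```

```text
1559 [ 0.0608 -0.0542  0.2035  0.0602] ((132.2664031982422, 2.564314126968384), (117.38455963134766, 148.84219360351562), 98.92974090576172) 0.0023087607991881063
[-0.0021 -0.0004  0.0651]
```

Request:
{"op": "carry_out", "data": {"series": [{"tx":0.005,"ty":0,"tz":0,"turn":0,"fingers":1},{"tx":0.012,"ty":0,"tz":0,"turn":0,"fingers":1},{"tx":0.017,"ty":0,"tz":0,"turn":0,"fingers":1},{"tx":0.017,"ty":0,"tz":0,"turn":0,"fingers":1},{"tx":0.017,"ty":0,"tz":0,"turn":0,"fingers":1},{"tx":0,"ty":0,"tz":0,"turn":0,"fingers":1},{"tx":-0.03,"ty":0,"tz":0,"turn":0,"fingers":1},{"tx":-0.07,"ty":0,"tz":0,"turn":0,"fingers":1},{"tx":-0.12,"ty":0,"tz":0,"turn":0,"fingers":1},{"tx":-0.17,"ty":0,"tz":0,"turn":0,"fingers":1},{"tx":-0.23,"ty":0,"tz":0,"turn":0,"fingers":1},{"tx":-0.29,"ty":0,"tz":0,"turn":0,"fingers":1},{"tx":-0.35,"ty":0,"tz":0,"turn":0,"fingers":1},{"tx":-0.4,"ty":0,"tz":0,"turn":0,"fingers":1},{"tx":-0.44,"ty":0,"tz":0,"turn":0,"fingers":1},{"tx":-0.46,"ty":0,"tz":0,"turn":0,"fingers":1},{"tx":-0.46,"ty":0,"tz":0,"turn":0,"fingers":1},{"tx":-0.46,"ty":0,"tz":0,"turn":0,"fingers":1}]}}

```text
time_s: 16.23
tool_pos: [0.404, 0.2654, 0.0888]
tool_rot: [[0.258, -0.966, -0.0], [-0.966, -0.258, -0.0], [0.0, 0.001, -1.0]]
ft_force: [-0.5, 0.8, -1.5]
opening: 0.0219
```

```bash
python3 st.py 8 2>/dev/null; python3 -c "
from h import *
s=snap('top','t8.png')
cv2.imwrite('pics/t8c.png',cv2.resize(s['image'][110:290,140:380],None,fx=3.2,fy=3.2))"; python3 tr.py
```

```text
16.325 [0.4042 0.2654 0.0889] -75.0435017464185 [ 0.1128 -0.5819 -1.299 ] 0.021348278960952108
tcp in machine [-0.2873  0.0006]
wrist yellow n 5432 front x -0.13637928970841 z front 0.043842120882372146 z mid 0.04454290400950603
 slope deg -0.061184027993502824 y at tip -0.00031455424918621055
scene yellow n 254 front x -0.2904839630324837 z front nan z mid nan
1564 [ 0.0676 -0.0536  0.2092  0.0609] ((138.49366760253906, 3.1937241554260254), (118.29840087890625, 148.6796112060547), 100.22100067138672) 0.0022339724016634975
[-0.0025  0.001   0.0657]
```

View pics/t8c.png

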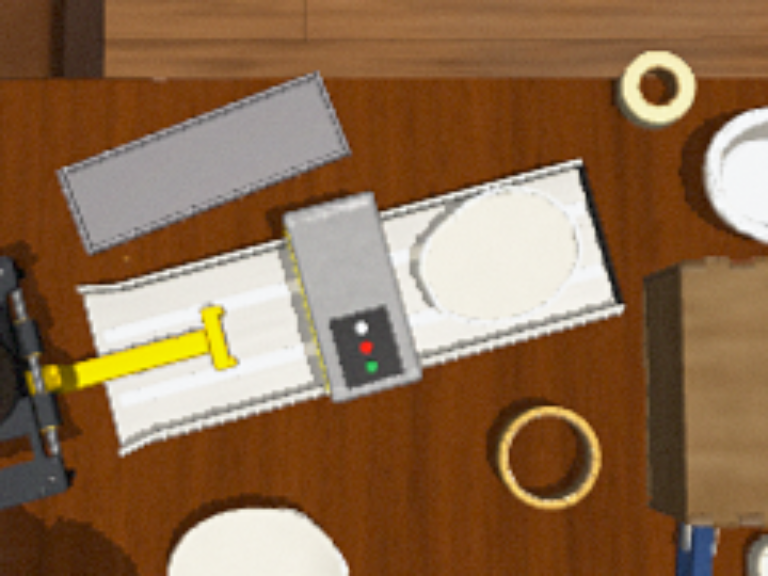

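View pics/w8.png

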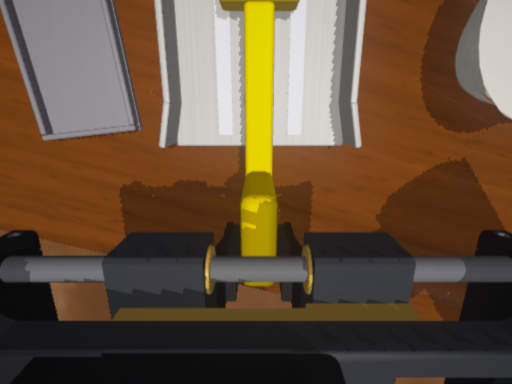

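Request:
{"op": "carry_out", "data": {"series": [{"tx":0,"ty":0,"tz":-0.06,"turn":0,"fingers":1},{"tx":0,"ty":0,"tz":-0.14,"turn":0,"fingers":1},{"tx":0,"ty":0,"tz":-0.23,"turn":0,"fingers":1},{"tx":0,"ty":0,"tz":-0.3,"turn":0,"fingers":1},{"tx":0.03,"ty":-0.04,"tz":-0.32,"turn":-0.02,"fingers":1},{"tx":0.08,"ty":-0.1,"tz":-0.32,"turn":-0.05,"fingers":1},{"tx":0.14,"ty":-0.175,"tz":-0.32,"turn":-0.08,"fingers":1},{"tx":0.2,"ty":-0.25,"tz":-0.32,"turn":-0.11,"fingers":1},{"tx":0.26,"ty":-0.325,"tz":-0.32,"turn":-0.14,"fingers":1},{"tx":0.3,"ty":-0.375,"tz":-0.32,"turn":-0.151,"fingers":1},{"tx":0.317,"ty":-0.394,"tz":-0.32,"turn":-0.151,"fingers":1},{"tx":0.317,"ty":-0.394,"tz":-0.32,"turn":-0.151,"fingers":1},{"tx":0.317,"ty":-0.394,"tz":-0.32,"turn":-0.151,"fingers":1},{"tx":0.317,"ty":-0.394,"tz":-0.32,"turn":-0.151,"fingers":1}]}}

```text
time_s: 18.12
tool_pos: [0.5885, 0.1848, 0.2174]
tool_rot: [[0.372, -0.928, 0.0], [-0.928, -0.372, 0.0], [-0.0, -0.0, -1.0]]
ft_force: [0.3, -0.7, -1.6]
opening: 0.0216
```

```bash
python3 - <<'E'
from h import *
s=dict(np.load('top.npz'));w=cloud(s);hsv=cv2.cvtColor(s['image'],cv2.COLOR_BGR2HSV)
g=(hsv[...,1]<70)&(w[...,2]<.03)&(w[...,2]>0);g[:, :155]=0;g[:,252:]=0;g[:130]=0;g[192:]=0
n,l,st,_=cv2.connectedComponentsWithStats(g.astype(np.uint8),connectivity=4);k=l[160,205];P=w[l==k]
print(st[k],cv2.minAreaRect((P[:,:2]*1000).astype(np.float32)),P.mean(0))
s=snap('wrist','w9.png')
o=manip.observe();R=np.array(o['tool_rot']);p=np.array(o['tool_pos']);print(p,np.degrees(np.arctan2(R[1,0],R[0,0])))
E
```

```text
[ 158  132   92   58 2478] ((612.1484375, 129.40481567382812), (88.53085327148438, 264.99078369140625), 21.311187744140625) [0.61128025 0.12856834 0.00902328]
[0.58857905 0.18485467 0.21734267] -68.13679476850304
```

View pics/w9.png

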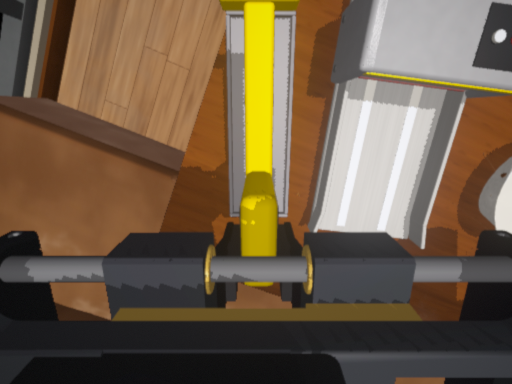

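Request:
{"op": "carry_out", "data": {"series": [{"tx":0.003,"ty":0,"tz":0.05,"turn":0,"fingers":1},{"tx":0.003,"ty":0,"tz":0.12,"turn":0,"fingers":1},{"tx":0.003,"ty":0,"tz":0.19,"turn":0,"fingers":1},{"tx":0.003,"ty":0,"tz":0.25,"turn":0,"fingers":1},{"tx":0.003,"ty":0,"tz":0.295,"turn":0,"fingers":1},{"tx":0.003,"ty":0,"tz":0.325,"turn":0,"fingers":1},{"tx":0.003,"ty":0,"tz":0.34,"turn":0,"fingers":1},{"tx":0.003,"ty":0,"tz":0.35,"turn":0,"fingers":1},{"tx":0.003,"ty":0,"tz":0.354,"turn":0,"fingers":1},{"tx":0.003,"ty":0,"tz":0.354,"turn":0,"fingers":1},{"tx":0.003,"ty":0,"tz":0.354,"turn":0,"fingers":1}]}}

```text
time_s: 19.55
tool_pos: [0.5899, 0.1833, 0.0758]
tool_rot: [[0.371, -0.928, 0.001], [-0.928, -0.371, 0.0], [-0.0, -0.001, -1.0]]
ft_force: [0.3, -0.5, -0.7]
opening: 0.0215
```

```bash
python3 - <<'E'
from h import *
s=snap('wrist','w10.png')
o=manip.observe();R=np.array(o['tool_rot']);p=np.array(o['tool_pos']);print(p,np.degrees(np.arctan2(R[1,0],R[0,0])),o['ft_force'])
E
sed -i "s/('wrist','top')/('wrist',)/" wf.py; python3 wf.py
```

```text
[0.58980099 0.18332226 0.07572145] -68.1916705779964 [ 0.91903086 -0.19592496 -2.02404783]
wrist
handle ((572.0194091796875, 121.65902709960938), (180.923583984375, 47.63459777832031), 73.07112121582031) 2454 0.10381595354279101
bar ((621.6824951171875, 100.91048431396484), (55.01976013183594, 126.30412292480469), 22.168968200683594) 5254 0.031238928029536192
rest ((585.7221069335938, 119.40943145751953), (33.10651779174805, 202.7191925048828), 21.241626739501953) 8410
barline yaw -68.2178 [0.6234 0.0982] front 0.09116833887607184
```

View pics/w10.png

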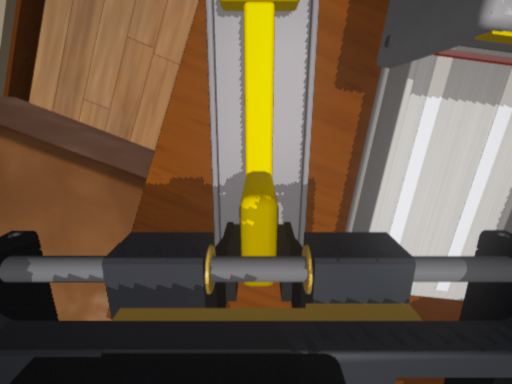

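Within about 1 mm of the floor and centred. Release and lift away.

Request:
{"op": "carry_out", "data": {"series": [{"tx":0,"ty":0,"tz":0.001,"turn":0,"fingers":1},{"tx":0,"ty":0,"tz":0.001,"turn":0,"fingers":0},{"tx":0,"ty":0,"tz":0.001,"turn":0,"fingers":-1},{"tx":0,"ty":0,"tz":0.001,"turn":0,"fingers":-1},{"tx":0,"ty":0,"tz":0.001,"turn":0,"fingers":-1},{"tx":0,"ty":0,"tz":0.001,"turn":0,"fingers":-1},{"tx":0,"ty":0,"tz":0.001,"turn":0,"fingers":-1},{"tx":0,"ty":0,"tz":0.001,"turn":0,"fingers":-1},{"tx":0,"ty":0,"tz":-0.05,"turn":0,"fingers":-1},{"tx":0,"ty":0,"tz":-0.15,"turn":0,"fingers":-1},{"tx":0,"ty":0,"tz":-0.25,"turn":0,"fingers":-1},{"tx":0,"ty":0,"tz":-0.35,"turn":0,"fingers":-1},{"tx":0,"ty":0,"tz":-0.45,"turn":0,"fingers":-1},{"tx":-0.2,"ty":0,"tz":-0.55,"turn":0,"fingers":-1},{"tx":-0.4,"ty":0,"tz":-0.6,"turn":0,"fingers":-1},{"tx":-0.4,"ty":0,"tz":-0.6,"turn":0,"fingers":-1},{"tx":-0.4,"ty":0,"tz":-0.6,"turn":0,"fingers":-1},{"tx":-0.4,"ty":0,"tz":-0.6,"turn":0,"fingers":-1}]}}

```text
time_s: 21.85
tool_pos: [0.53, 0.3315, 0.3149]
tool_rot: [[0.372, -0.928, -0.001], [-0.928, -0.372, -0.001], [0.0, 0.001, -1.0]]
ft_force: [1.0, -0.7, -0.9]
opening: 0.087
```

```bash
python3 - <<'E'
from h import *
s=snap('wrist','w11.png');s=snap('top','t11.png')
cv2.imwrite('pics/t11c.png',cv2.resize(s['image'][110:290,140:380],None,fx=3.2,fy=3.2))
o=manip.observe();print(o['tool_pos'],o['time_s'],o['opening'])
E
sed -i "s/('wrist',)/('wrist','top')/" wf.py; python3 wf.py; python3 tr.py
```

```text
[0.53036417 0.33060809 0.31477128] 21.95 0.08692907752332753
wrist
handle ((588.9415893554688, 183.37054443359375), (20.6821346282959, 59.25675582885742), 21.40834617614746) 864 0.1032468787915273
bar ((593.5432739257812, 173.13243103027344), (20.432483673095703, 120.31892395019531), 21.410123825073242) 459 0.030902649549154337
rest ((590.7266235351562, 179.37054443359375), (85.69756317138672, 151.15171813964844), 21.269521713256836) 4152
barline yaw 65.941414 [0.611  0.1269] front 0.010152404414333717
top
handle ((589.7103881835938, 181.56515502929688), (21.839874267578125, 59.41975784301758), 21.961156845092773) 169 0.10430352740556481
bar ((612.7634887695312, 126.7076187133789), (58.41851806640625, 218.41171264648438), 21.62021827697754) 489 0.03152331769541683
rest ((612.1903076171875, 129.57362365722656), (89.69419860839844, 265.3418884277344), 21.506969451904297) 1654
barline yaw -68.01347 [0.6216 0.1012] front 0.10961794155124846
1560 [ 0.0674 -0.0537  0.2094  0.0611] ((138.45960998535156, 3.3495819568634033), (118.04479217529297, 148.8126983642578), 99.67748260498047) 0.002234728558876435
[-0.0002  0.0001  0.0643]
```

View pics/w11.png

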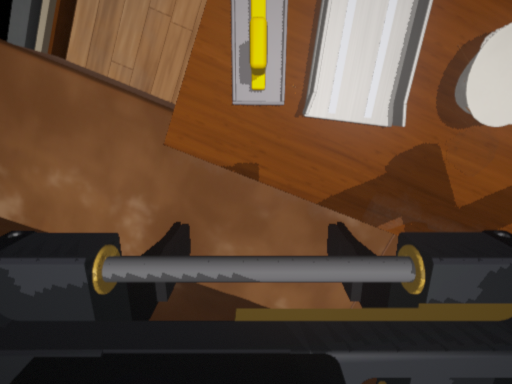

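View pics/t11c.png

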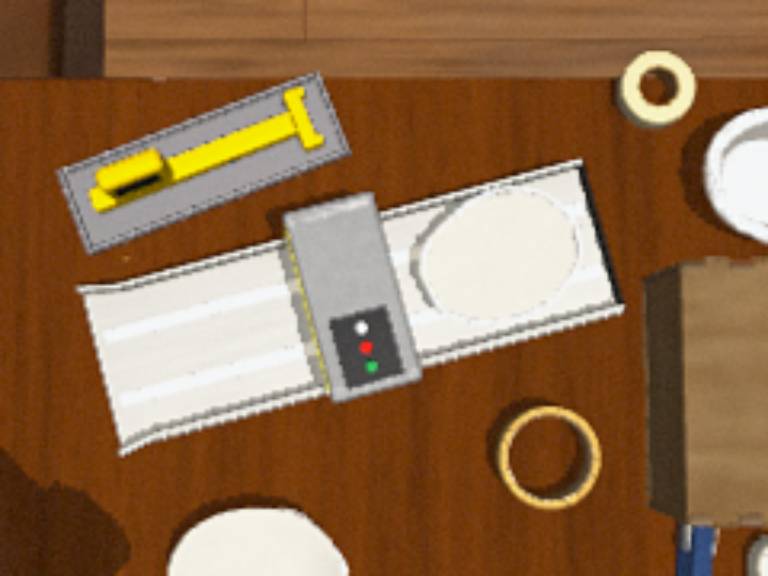

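The stick is back in the rest where it started. The tray lies flat on the outfeed at x ≈ 138 mm, and the tape and label rolls haven't moved.

```bash
python3 -c "
from workcell import manip
print(manip.close_job())"
```

```text
the job is handed in; nothing more can be done
None
```

I took the push stick from its rest and pushed the tray under the flap and through the opening onto the outfeed bed. Then I drew the stick out, laid it back in the rest, and handed the job in at about 22 s. The hand-in reports no verdict.

**Tray:** the last top picture puts its origin at about x = +138 mm and y = +3 mm in the machine frame (allowed: 117 to 172 mm and ±30 mm). A plane fitted to the lid showed it level.

**Stick:** it stands on its base in the rest, with its midpoint about 1–3 mm from the rest's centre and its yaw matching the rest to about 1°. The gripper is open and clear of it.

**Other things:** the tape and label rolls sit at the same pixels in the top picture as at the start. The wrist force readings I saw stayed at a few N.

**Checks that failed or disagreed:**
- The first move call was refused as invalid input, probably because some rows left fields out. Nothing moved.
- The wrist camera's final bar fit was useless because the bar was partly out of the picture, so I relied on the top camera.
- The top camera's rest fit came out slightly oversized, at about 89 × 265 mm against the true 84 × 262 mm. The rest's centre is therefore good to about 2–3 mm.

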